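Slide a white reference disc along a reader tray until it drops into its pocket

TASK

Pick up the white-faced steel reference disc, lay it flat, white face up, on the wide loading end of the reader tray, then slide it gently along the tray between the grey guides, without lifting it again, until it drops into the round pocket. The pocket sits in a different place along the guides each time, so feel for the drop and stop pushing at once: do not shove or press the disc hard against the tray. Leave it lying fully down in the pocket, let go, and do not disturb the things around.

Things in the scene. Friction and masses are not known exactly. Their poses are not given: they have to be found in the camera images.
- disc: reference disc: flat steel disc 44 mm in diameter and 12 mm thick with a white ceramic face on top, about 120 g, loose; it starts lying white face up on a thin blue pad. Origin: centre of its underside, z up through the white face. Slides with about 1 N; over the pocket it drops 4 mm by its own weight (top then 8 mm above the sliding surface), and pushed on it meets the far wall: the force rises sharply.
- tray: reader tray, fixed, 270 mm long (x = -145 to 125), 100 wide (y). Origin on the bench top, on the long centre line; x points from the wide loading end to the far end. Its black, level sliding surface (z = 16 mm) runs from x = -108 to 86. Side beams, grey guides and end covers stand only 3 mm above that surface, so fingers pass over them at 4 mm or more.
- tray_load (a point): point on the sliding surface in the middle of the loading area, tray frame x = -78, y = 0, z = 16 mm: lay the disc here. The loading area is 76 mm wide and runs from x = -108 to -50; then the grey guides narrow like a funnel to x = -15.
- tray_guides (a point): point on the sliding surface where the guides become parallel: tray frame x = -15, y = 0, z = 16 mm. From here to x = 86 they are 46.4 mm apart (the disc is 44).
- tray_search (a point): point at the height of the sliding surface, tray frame x = 35, y = 0, z = 16 mm: the middle of the stretch where the pocket may be. The pocket is a round recess in the black surface, 47 mm in diameter, 4 mm deep, flat floor, on the line y = 0; its centre lies anywhere within 15 mm (along x) of this point, new at each start, not measured.
- pad: thin blue pad 90 x 90 x 3 mm, fixed on the bench, on which the disc starts. Origin: centre of its underside.
- timer: bystander: white bench timer 64 x 64 x 22 mm, loose. Origin: centre of its underside.
- label_roll: bystander: roll of white labels lying flat, 58 mm in diameter, 24 mm high, loose. Origin: centre of its underside.
- marker: bystander: black and white marker pen lying down, 134 mm long (y), 14 mm thick, loose. Origin: centre of its underside.
- forceps: bystander: steel forceps lying flat, 128 mm long (y), 14 mm wide, 8 mm high, loose. Origin: centre of its underside.

How it is judged (in metres and radians):
On the way, in this order (a step that is already met when the one before it is completed fails the run):
1. the disc lies flat on the sliding surface in the loading area (x of disc in the frame of tray between -0.1 and -0.042 m and y of disc in the frame of tray between -0.03 and 0.03 m and z of disc in the frame of tray between 0.014 and 0.0185 m and angle between disc's own z axis and vertical below 0.06 rad), for 0.2 s.
2. the disc has been slid in between the parallel guides (x of disc in the frame of tray between -0.012 and 0.08 m and y of disc in the frame of tray between -0.006 and 0.006 m and z of disc in the frame of tray between 0.009 and 0.0195 m), for 0.1 s.
At the end, for the whole second after the job is handed in: the disc lies level (within 0.06 rad), white face up, at rest and released, fully down in the pocket: its underside 10 to 13.2 mm above the tray's origin height (floor at 12 mm), between x = 12 and 58 mm and within 6 mm of the tray's centre line (x of disc in the frame of tray between 0.012 and 0.058 m and y of disc in the frame of tray between -0.006 and 0.006 m and z of disc in the frame of tray between 0.01 and 0.0132 m and angle between disc's own z axis and vertical below 0.06 rad and linear speed of disc below 0.02 m/s and contact force between disc and the fingers below 0.05 N); the robot touches nothing.
It fails at once if the disc is lifted more than 5 mm off the sliding surface anywhere past the loading area (beyond x = -30 mm of the tray) (x of disc in the frame of tray between -0.03 and 0.13 m and y of disc in the frame of tray between -0.05 and 0.05 m and z of disc in the frame of tray between 0.021 and 0.5 m).
It fails at once if the disc is pushed or pressed against the tray with more than 25 N (contact force between disc and tray above 25 N).
It fails at once if the timer, label roll, marker or forceps is pushed more than 15 mm from its place (distance of any of timer, label_roll, marker, forceps from where it was at the start of the episode above 0.015 m).
It also fails if it takes over 46 s, if anything falls off the work surface, if the arm or the gripper's body presses on something with over 40 N, if the wrist force passes 120 N, or if a joint passes its speed limit or range.

ROBOT

A 7-joint arm with a two-finger parallel gripper is mounted at the origin on a cart in front of the work surface, level with it; the furniture and walls round the work are solid. World frame = base frame: x ahead of the robot, y to its left, z up, the work surface at z = 0. Lengths are in mm, angles in degrees, forces in N, time in s.
With the tool pointing down it reaches from about 425 to 950 mm from the base axis. Payload 4.7 kg.
Tool frame: the origin (TCP) lies on the centre line of the jaws, within the pads' length; the fingertips stand 8 mm ahead of it and the grasp point (between the pads) lies 11 mm behind it; x points along the fingers, z is the direction in which the jaws open and shut, and the axes are right-handed (so a half turn about x gives the same grasp; the last joint's range is limited). The gripper opens to 85 mm and grips with 20 to 120 N. Pads are 22 mm wide; open, the fingers measure 114 mm over their backs; the gripper's body (76 mm by 85 mm) begins 54 mm behind the grasp point. The pads swing forward as they close: fully open they stand 13 mm farther back than shut.
Start: joints at [-67.489, 26.849, -2.785, 87.806, 1.381, 65.374, -4.715], TCP at [276.31, 615.876, 215.035] pointing down, gripper open.
Joint ranges: [-148.3, 148.3], [-19.14, 114.17], [-79.39, 73.82], [5.75, 140.21], [-59.74, 239.74], [12.07, 113.84], [-152.46, 152.46]. Speed limits (degrees/s): [147.25, 147.25, 180, 180, 180, 180, 180].

INTERFACE

Orientations are given as a 3x3 rotation matrix whose columns are the frame's x, y, z axes.
In Python, from rig import ctrl, vision gives the robot as it stands.
- The arm moves only by the shell command python3 -m creep 'ROWS' [OPENING]. ROWS is text: rows parted by semicolons, each of 4 numbers parted by spaces: the shift along the tool's x, y, z in mm, then the turn about the tool's x in degrees. In form: x y z roll; .... A call has 1 to 20 rows; each row shifts and turns the commanded pose from where the row before left it, along the tool's axes as they then stand; what a row does not reach is not made up. A row lasts 1/10 s, in which the tool goes at most 50 mm and 8.59 degrees, less where a joint would pass 70% of its speed; a pose out of reach is approached as far as the arm can. A call is refused whole if a number of a shift passes 50 or a number of a turn 8.59, either way. A call with a gripper value outside its range is refused whole. OPENING is the opening, from 0 (shut) to 1 (fully open), set as the call begins (- or left out, the last holds). The fingers move at their own pace and stop on an object; the grip force is fixed at half the most. Time passes only in rows, so rows that do not move let the fingers close. It gives the time, the measured TCP pose, the force and the opening at its end, in the units of the state.
- ctrl.observe(): the state, without advancing time (a new reading comes with each control period).
- vision.get_image(name): name is "side" or "top"; returns a dict with "image" (480x640x3 uint8, red, green, blue), "mtx" (3x3 intrinsics, pixels), "k1" (the pictures are not rectified: a ray, as slopes to the right and down, at radius r is drawn at 1 + k1 r^2 times it, then the intrinsics apply), "extrinsics" (4x4, takes a point from camera to world coordinates). Camera axes: x right, y down, z forward; pixel columns grow to the right and rows downward; lengths in mm; the calibration is good to about 2 mm. A picture is of the moment at which its call begins. There is no depth.
- ctrl.hand_in(): hands the job in, once; it reports no verdict.
The state is a dict: "time_s": time; "joint_pos": joint angles; "joint_velocities": joint speeds; "effort": joint torques, N m; "ee_pos": TCP position; "orientation": TCP orientation; "force": force on the tool from outside, world axes, zero at the start; "torque": the same for the moment, N m; "gripper_width": opening from 0.0 (shut) to 1.0 (fully open).
Only numpy, scipy, OpenCV 4.12 (cv2) and the standard library are available. Lean on these libraries where they do the work, as an engineer would, in place of code of your own. Each camera call takes 0.05 s, during which the arm holds its last target.

## Working session

There is one attempt and no reset: what is moved stays moved. The work goes in short steps, Python scripts to look and compute and a shell command to move; the robot and the scene stay as the last step left them, time stands still between calls to the robot, and variables do not carry over. Pictures are saved under pics/ and viewed, and the job is handed in when it is done.

```bash
ls; mkdir -p pics
cat > h.py <<'E'
import numpy as np,cv2
from rig import ctrl,vision
def snap(n,f):
    d=vision.get_image(n); cv2.imwrite(f,d["image"][:,:,::-1]); np.savez(f[:-4]+'.npz',m=d["mtx"],k=d["k1"],e=d["extrinsics"]); return d
def ray(f,u,v,z):
    d=np.load(f[:-4]+'.npz'); m=d['m'];k=float(d['k']);e=d['e']
    xd=(u-m[0,2])/m[0,0]; yd=(v-m[1,2])/m[1,1]; x,y=xd,yd
    for _ in range(30):
        s=1+k*(x*x+y*y); x,y=xd/s,yd/s
    r=e[:3,:3]@np.array([x,y,1]); o=e[:3,3]; return o+r*(z-o[2])/r[2]
E
python3 - <<'E'
from h import *
np.set_printoptions(precision=3,suppress=True)
s=ctrl.observe()
for k,v in s.items(): print(k,np.array(v))
for n in("top","side"):
    d=snap(n,f"pics/{n}0.png"); print(d["mtx"],d["k1"],d["extrinsics"])
E
```

```text
pics
time_s 0.0
joint_pos [-67.49   26.897  -2.784  87.876   1.379  65.375  -4.714]
joint_velocities [ 0.04  -0.041 -0.005  0.03  -0.043  0.076  0.144]
effort [  0.    -51.031  -0.046 -23.771   0.011   0.008   0.   ]
ee_pos [276.061 615.268 213.946]
orientation [[-0.001 -0.912  0.409]
 [-0.002  0.409  0.912]
 [-1.    -0.    -0.002]]
force [-0.765  0.53   0.289]
torque [-0.053 -0.009 -0.029]
gripper_width 1.0015594009744566
[[575.344   0.    326.367]
 [  0.    575.344 248.556]
 [  0.      0.      1.   ]] 0.012375599039536946 [[  -0.027   -0.993    0.114  402.844]
 [  -1.       0.026   -0.01   -24.979]
 [   0.007   -0.114   -0.993 1415.34 ]
 [   0.       0.       0.       1.   ]]
[[524.998   0.    317.726]
 [  0.    524.998 237.371]
 [  0.      0.      1.   ]] -0.044759648382105194 [[   0.998   -0.047    0.043  512.433]
 [  -0.062   -0.52     0.852 -908.111]
 [  -0.018   -0.853   -0.522  592.213]
 [   0.       0.       0.       1.   ]]
```

View pics/top0.png

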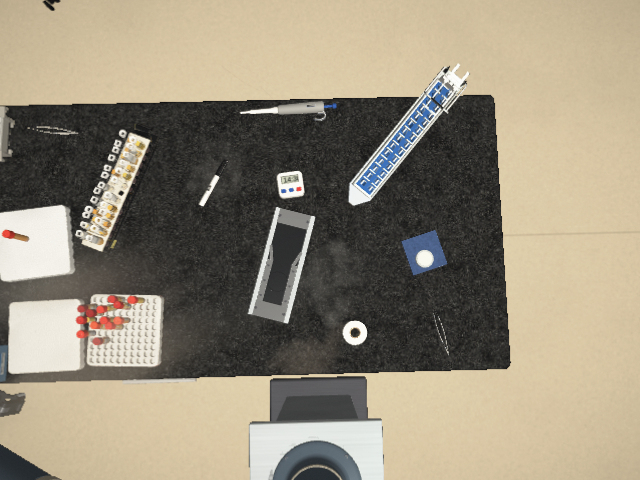

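View pics/side0.png

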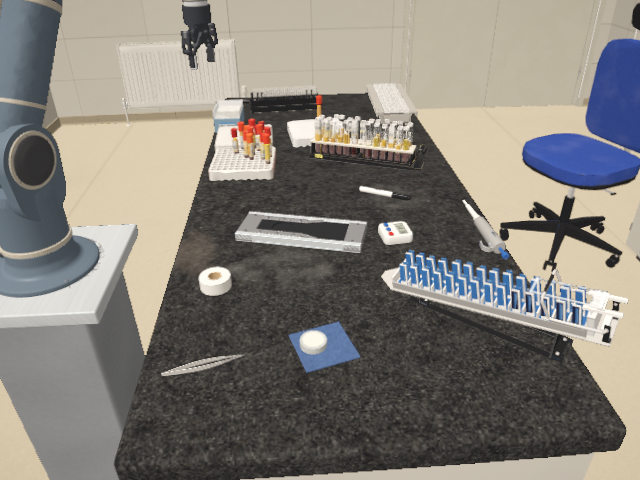

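Run:
```python
import cv2
a=cv2.imread('pics/top0.png')
cv2.imwrite('pics/c1.png',cv2.resize(a[195:335,230:330],None,fx=5.5,fy=4.2,interpolation=2)[:590,:550])
c=cv2.resize(a[200:340,230:330],None,fx=4,fy=4,interpolation=2);cv2.imwrite('pics/c1.png',c)
c=cv2.resize(a[220:290,390:460],None,fx=8,fy=8,interpolation=2);cv2.imwrite('pics/c2.png',c)
b=cv2.imread('pics/side0.png')
c=cv2.resize(b[315:375,280:370],None,fx=8,fy=8,interpolation=2);cv2.imwrite('pics/c3.png',c)
c=cv2.resize(b[200:260,225:380],None,fx=5,fy=5,interpolation=2);cv2.imwrite('pics/c4.png',c)
```

```text
(no output)
```

View pics/c1.png

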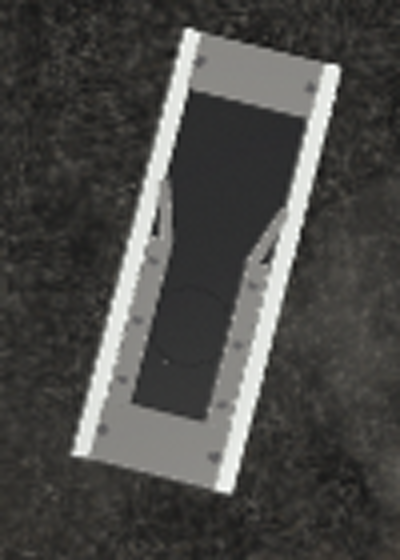

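View pics/c2.png

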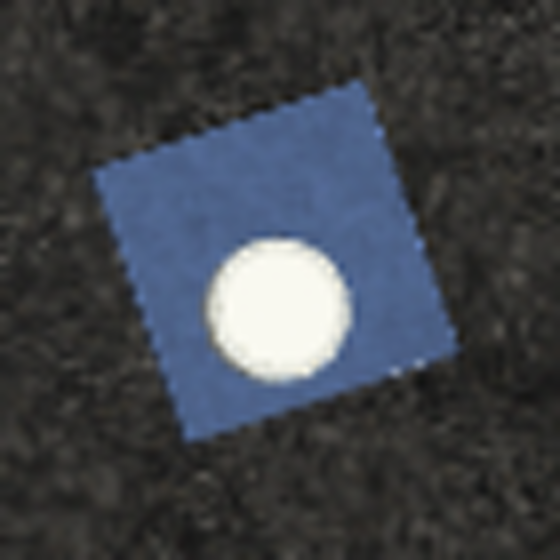

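View pics/c3.png

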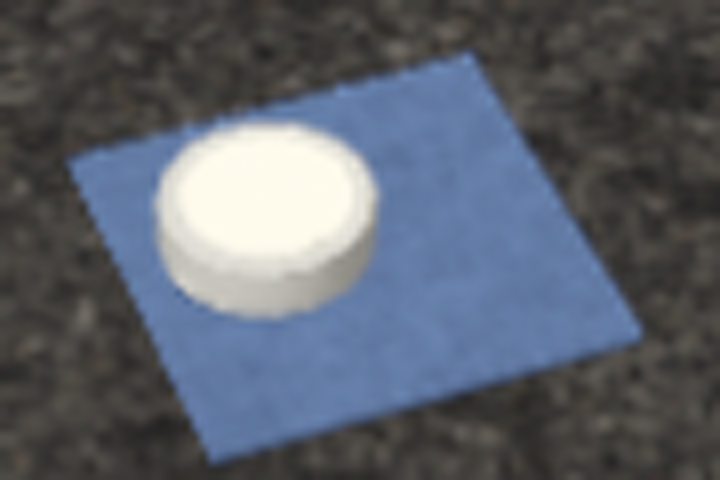

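View pics/c4.png

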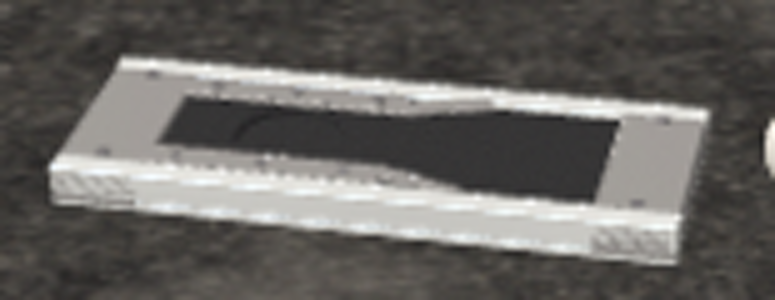

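```bash
cat > geo.py <<'E'
from h import *
np.set_printoptions(precision=1,suppress=True)
def cr(c,off,s,z,f): return ray(f,(c[0]+.5)/s-.5+off[0],(c[1]+.5)/s-.5+off[1],z)
E
python3 - <<'E'
from geo import *
T='pics/top0.png';S='pics/side0.png'
# tray model fit
pts=[((186,28),(-145,50,19)),((341,66),(-145,-50,19)),((72,455),(125,50,19)),((232,493),(125,-50,19)),
((190,94),(-108,38,16)),((309,117),(-108,-38,16)),((132,404),(86,23.2,16)),((208,420),(86,-23.2,16))]
def fit(pts,off,s,f):
    for flip in (1,-1):
        W=np.array([cr(p,off,s,t[2],f)[:2] for p,t in pts]); M=np.array([[t[0],flip*t[1]] for _,t in pts],float)
        wc,mc=W.mean(0),M.mean(0); U,_,V=np.linalg.svd((M-mc).T@(W-wc)); R=(U@np.diag([1,np.sign(np.linalg.det(U@V))])@V).T
        t=wc-R@mc; print(flip,R[:,0],np.degrees(np.arctan2(R[1,0],R[0,0])),t,'\n',(W-(M@R.T+t)).T)
        if flip==-1:
            return R,t
R,t=fit(pts,(230,200),4,T)
print('pocket',R.T@(cr((190,327),(230,200),4,16,T)[:2]-t))
ps=[((122,60),(125,-50,19)),((50,162),(125,50,19)),((710,110),(-145,-50,19)),((680,215),(-145,50,19)),((184,96),(86,-23.2,16)),((620,120),(-108,-38,16))]
ps=[(p,(a,b,c)) for p,(a,b,c) in ps]
R2,t2=fit(ps,(225,200),5,S)
print('disc top',cr((279,310),(390,220),8,15,T),'side',cr((267,199),(280,315),8,15,S))
E
```

```text
1 [-1.   0.3] 164.23121064853103 [517.2  72.9] 
 [[ 26.3 -27.   26.9 -25.6  18.  -18.8  11.8 -11.7]
 [ 96.3 -94.7  95.8 -96.2  73.1 -72.8  44.5 -46. ]]
-1 [-1.   0.3] 164.5294669577901 [517.2  72.8] 
 [[-0.8 -0.2  0.2  1.6 -2.6  1.5 -0.6  1. ]
 [-0.7  0.9  0.2  0.8 -0.5 -0.1  0.3 -0.8]]
pocket [33.  -0.9]
1 [-1.   0.3] 164.97675094078525 [517.8  76.8] 
 [[ 0.4  0.   0.1  1.5 -1.3 -0.7]
 [-4.3  3.6 -4.6  7.1  0.7 -2.6]]
-1 [-1.   0.2] 167.28309563792118 [522.6  96.2] 
 [[  20.8  -27.5   17.8  -28.6    5.9   11.7]
 [  78.3 -108.    67.4 -115.    29.7   47.6]]
disc top [ 532.6 -278.5   15. ] side [ 533.5 -278.3   15. ]
```

Top view: the disc is at pixel (424.4, 258.3), which puts it at world (533, -278). The tray's wide end points away from the robot, with its origin near (517, 73) and its x axis at 164.5°. The pocket shows faintly at (277.5, 281.3), or tray x≈33. The jaw axis needs about -8.6° roll to line up with the tray's y axis.

```bash
python3 -m creep '0 0 0 -8.5; 0 -42.4 -25.6 0; 0 -42.4 -25.6 0; 0 -42.4 -25.6 0; 0 -42.4 -25.6 0; 0 -42.4 -25.6 0; 0 -42.4 -25.6 0; 0 -24 -43.8 0; 0 -24 -43.8 0; 0 -24 -43.8 0; 0 -24 -43.8 0; 0 -24 -43.8 0; 0 -24 -43.8 0; 0 -24 -43.8 0' 1
```

```text
time_s: 1.5
ee_pos: [558.6, 56.7, 214.8]
orientation: [[-0.0, -0.963, 0.27], [0.0, 0.27, 0.963], [-1.0, 0.0, 0.0]]
force: [0.6, -0.4, -0.6]
gripper_width: 1.0
```

```bash
python3 -m creep '0 -9.4 -47 0; 0 -9.4 -47 0; 0 -9.4 -47 0; 0 -9.4 -47 0; 0 -9.4 -47 0; 0 -9.4 -47 0; 0 -9.4 -47 0; 45 0 0 0; 45 0 0 0; 45 0 0 0; 0 0 0 0; 0 0 0 0'
python3 - <<'E'
from h import *
for n in("top","side"):
    d=snap(n,f"pics/{n}1.png")
a=cv2.imread('pics/side1.png');cv2.imwrite('pics/s1c.png',cv2.resize(a[230:390,220:420],None,fx=4,fy=3.75 if 0 else 4,interpolation=2)[:600])
a=cv2.imread('pics/top1.png');cv2.imwrite('pics/t1c.png',cv2.resize(a[200:320,360:500],None,fx=5,fy=5,interpolation=2))
E
```

```text
time_s: 2.7
ee_pos: [533.2, -275.9, 80.0]
orientation: [[-0.001, -0.963, 0.27], [0.0, 0.27, 0.963], [-1.0, 0.001, 0.0]]
force: [0.6, 0.5, 0.4]
gripper_width: 1.001
```

View pics/s1c.png

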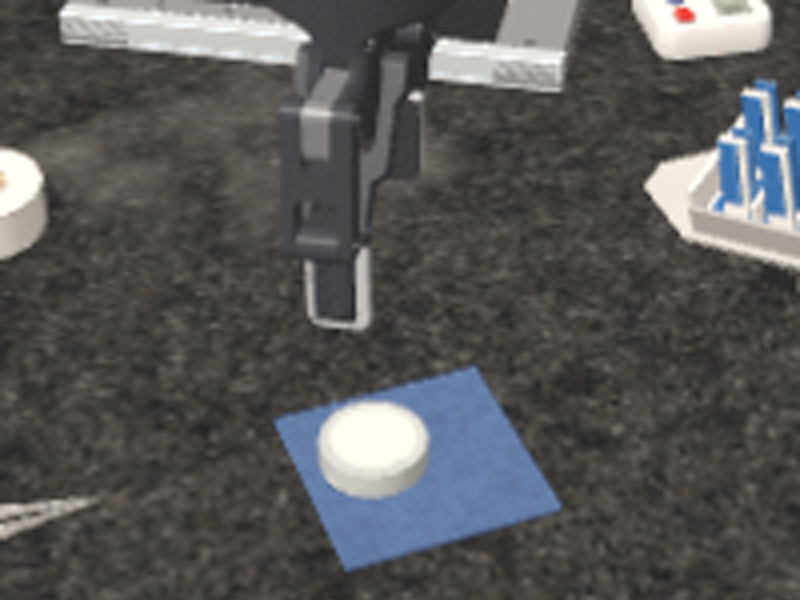

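View pics/t1c.png

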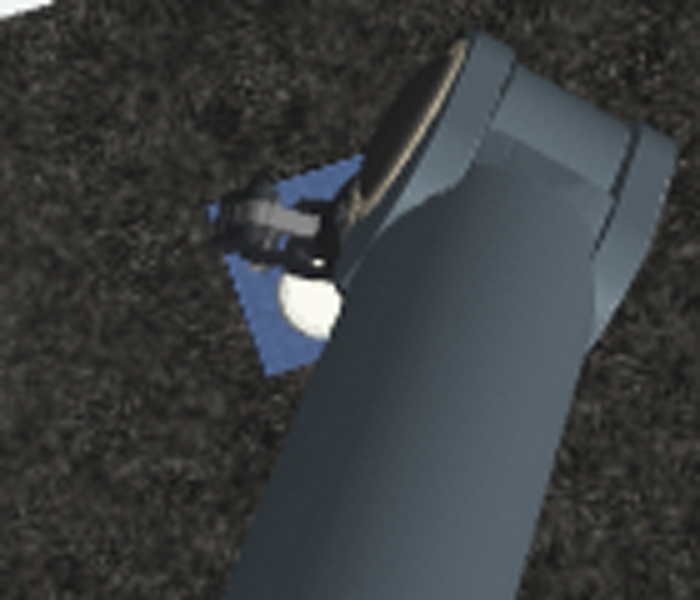

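Run:
```python
from geo import *
# tip near finger: intersect with plane y ~ -275.9-.963*s
for s in (42.5,50):
  y=-275.9-.963*s
  a=cr((340,326),(220,230),4,0,'pics/side1.png');b=cr((340,326),(220,230),4,100,'pics/side1.png')
  print(s,a+(b-a)*(y-a[1])/(b[1]-a[1]), 'expect x',533.2-.27*s)
```

```text
42.5 [ 521.4 -316.8  105.7] expect x 521.725
50 [ 521.3 -324.   111.7] expect x 519.7
```

Run:
```python
from geo import *
a=cv2.imread('pics/side1.png');cv2.imwrite('pics/s1d.png',cv2.resize(a[215:320,270:350],None,fx=7,fy=5.7 if 0 else 5.7,interpolation=2)[:600])
e=np.load('pics/side1.npz')['e'];m=np.load('pics/side1.npz')['m']
def proj(p):
    c=e[:3,:3].T@(np.array(p)-e[:3,3]);return m[0,0]*c[0]/c[2]+m[0,2],m[1,1]*c[1]/c[2]+m[1,2]
zt=np.array([.27,.963,0]);T=np.array([533.2,-275.9,80])
for s in(-57,-42.5,0,42.5,57):
  for dz in (-8,5,30): print(s,dz,np.array(proj(T+s*zt+[0,0,dz])))
```

```text
-57 -8 [303.3 335.5]
-57 5 [303.  328.7]
-57 30 [302.4 315.3]
-42.5 -8 [305.5 329. ]
-42.5 5 [305.3 322.2]
-42.5 30 [304.8 308.9]
0 -8 [311.9 310.8]
0 5 [311.7 304.2]
0 30 [311.3 291.2]
42.5 -8 [317.6 294.2]
42.5 5 [317.5 287.7]
42.5 30 [317.2 275. ]
57 -8 [319.5 288.9]
57 5 [319.4 282.4]
57 30 [319.1 269.8]
```

View pics/s1d.png

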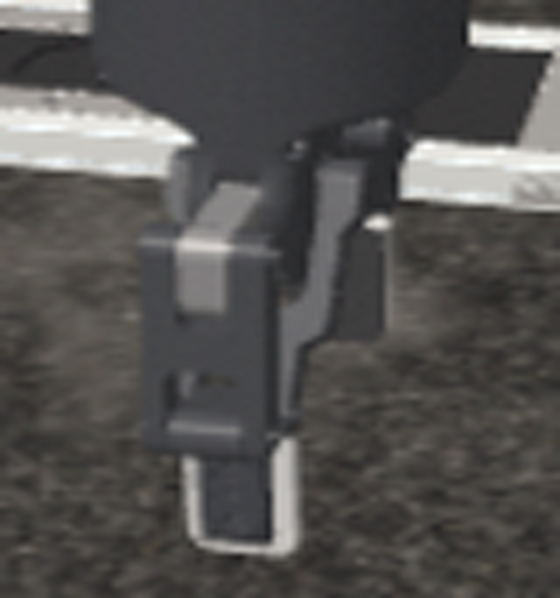

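View pics/side1.png

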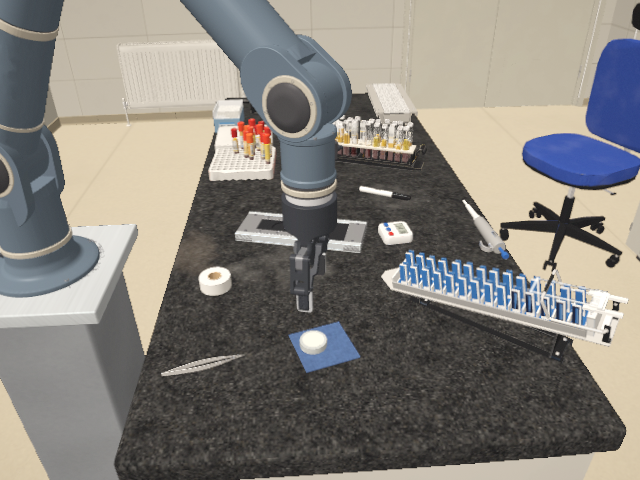

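Run:
```python
from geo import *
def P(f):
    d=np.load(f);e,m,k=d['e'],d['m'],float(d['k'])
    def proj(p):
        c=e[:3,:3].T@(np.array(p)-e[:3,3]);x,y=c[0]/c[2],c[1]/c[2];s=1+k*(x*x+y*y);return np.array([m[0,0]*x*s+m[0,2],m[1,1]*y*s+m[1,2]])
    return proj
zt=np.array([.27,.963,0]);T=np.array([533.2,-275.9,80])
for f in('top','side'):
  p=P(f'pics/{f}1.npz'); print(f,'disc',p([533,-278.4,15]))
  for s in(-50,50):
    for dz in (5,28): print(s,dz,p(T+s*zt+[0,0,dz]))
d=np.load('pics/side1.npz');print(d['e'][:3,3])
print(ctrl.observe()['joint_pos'],ctrl.observe()['ee_pos'])
```

```text
top disc [424.4 258.2]
-50 5 [449.6 260.4]
-50 28 [451.8 259.5]
50 5 [407.7 250. ]
50 28 [409.2 248.8]
side disc [312.7 339.5]
-50 5 [304.1 325.4]
-50 28 [303.6 313.2]
50 5 [318.5 285. ]
50 28 [318.2 273.3]
[ 512.4 -908.1  592.2]
[ 12.5  28.6  14.5 106.1  -9.6  46.2 106.3] [ 535.  -276.7   82.5]
```

```bash
python3 -m creep '0 0 0 0' 0.56; python3 -m creep '0 0 0 0;0 0 0 0;0 0 0 0'
python3 - <<'E'
from h import *
snap("side","pics/side2.png")
a=cv2.imread('pics/side2.png');cv2.imwrite('pics/s2d.png',cv2.resize(a[215:320,260:360],None,fx=5.7,fy=5.7,interpolation=2)[:600])
E
```

```text
time_s: 2.9
ee_pos: [535.0, -276.6, 82.7]
orientation: [[0.005, -0.963, 0.27], [-0.002, 0.27, 0.963], [-1.0, -0.005, -0.0]]
force: [0.6, 0.6, 0.0]
gripper_width: 0.852
time_s: 3.2
ee_pos: [533.5, -275.9, 80.6]
orientation: [[0.001, -0.963, 0.27], [-0.0, 0.27, 0.963], [-1.0, -0.001, 0.0]]
force: [0.2, 0.9, -0.5]
gripper_width: 0.556
```

View pics/s2d.png

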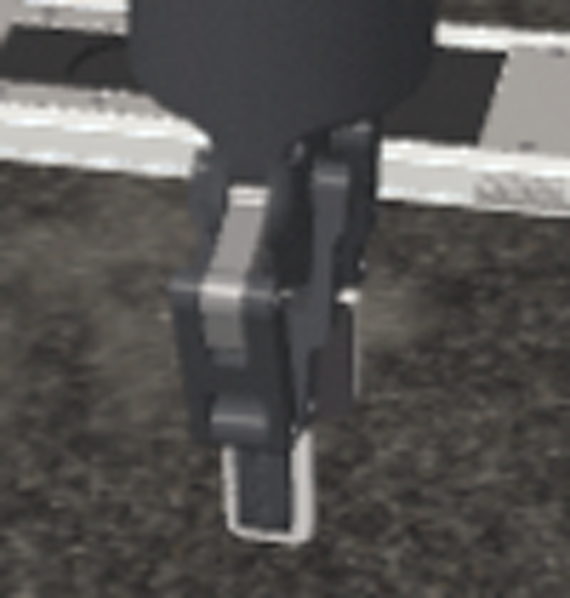

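```bash
python3 -m creep '40 0 -2.5 0;0 0 0 0; 0 0 0 0' 0.75
python3 - <<'E'
from h import *
print(ctrl.observe()['ee_pos'])
snap("side","pics/side3.png")
print(ctrl.observe()['ee_pos'])
a=cv2.imread('pics/side3.png');cv2.imwrite('pics/s3d.png',cv2.resize(a[255:375,260:380],None,fx=5,fy=5,interpolation=2)[:600])
E
```

```text
time_s: 3.55
ee_pos: [531.9, -278.1, 39.6]
orientation: [[-0.002, -0.963, 0.27], [0.001, 0.27, 0.963], [-1.0, 0.002, 0.0]]
force: [-0.4, 0.0, 0.8]
gripper_width: 0.746
[ 531.94177896 -278.06037593   39.63016697]
[ 532.89422963 -278.41940578   40.62581249]
```

View pics/s3d.png

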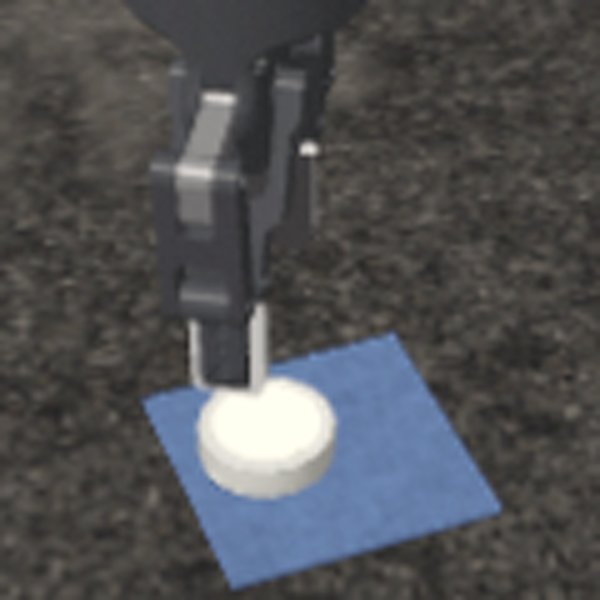

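```bash
python3 -m creep '20 0 0 0;0 0 0 0; 0 0 0 0; 0 0 0 0'
python3 - <<'E'
from h import *
snap("side","pics/side4.png")
a=cv2.imread('pics/side4.png');cv2.imwrite('pics/s4d.png',cv2.resize(a[255:375,260:380],None,fx=5,fy=5,interpolation=2)[:600])
E
```

```text
time_s: 4.0
ee_pos: [533.4, -278.6, 21.3]
orientation: [[0.002, -0.963, 0.27], [-0.001, 0.27, 0.963], [-1.0, -0.002, -0.0]]
force: [-0.1, 0.1, -0.0]
gripper_width: 0.748
```

View pics/s4d.png

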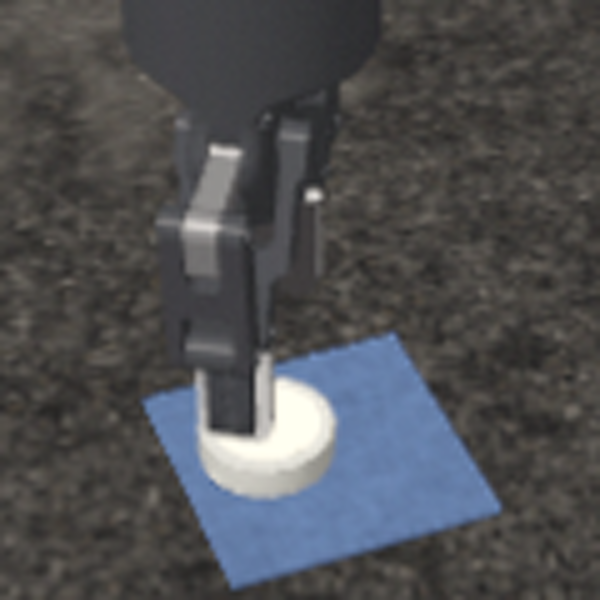

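Run:
```python
from geo import *
snap("top","pics/top4.png")
print(ctrl.observe()['ee_pos'])
a=cv2.imread('pics/top4.png');cv2.imwrite('pics/t4.png',cv2.resize(a[215:285,390:470],None,fx=8,fy=8,interpolation=2))
exec(open('/dev/stdin').read()) if 0 else None
def P(f):
    d=np.load(f);e,m,k=d['e'],d['m'],float(d['k'])
    def proj(p):
        c=e[:3,:3].T@(np.array(p)-e[:3,3]);x,y=c[0]/c[2],c[1]/c[2];s=1+k*(x*x+y*y);return np.array([m[0,0]*x*s+m[0,2],m[1,1]*y*s+m[1,2]])
    return proj
zt=np.array([.27,.963,0]);T=np.array([533.4,-278.6,21.3])
p=P('pics/side4.npz')
for s in(-36,36):
    for dz in (-3,10,24): print(s,dz,(p(T+s*zt+[0,0,dz])-[260,255])*5)
p=P('pics/top4.npz')
for s in(-36,36):
    for dz in (-3,10,24): print(s,dz,(p(T+s*zt+[0,0,dz])-[390,215])*8)
```

```text
[ 533.3 -278.5   21.1]
-36 -3 [238.9 493.5]
-36 10 [237.7 462.3]
-36 24 [236.4 428. ]
36 -3 [288.  341.9]
36 10 [287.3 311.6]
36 24 [286.6 278.4]
-36 -3 [392.5 371.7]
-36 10 [401.2 367.8]
-36 24 [410.7 363.5]
36 -3 [162.7 314.2]
36 10 [169.2 309.8]
36 24 [176.4 304.9]
```

View pics/t4.png

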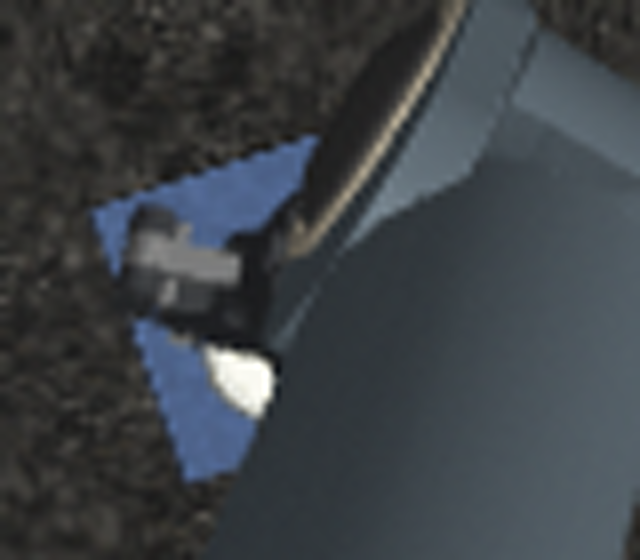

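```bash
python3 -m creep '5 0 0 0;5 0 0 0; 0 0 0 0; 0 0 0 0';  python3 - <<'E'
from h import *
snap("side","pics/side5.png")
a=cv2.imread('pics/side5.png');cv2.imwrite('pics/s5d.png',cv2.resize(a[255:375,260:380],None,fx=5,fy=5,interpolation=2)[:600])
E
```

```text
time_s: 4.5
ee_pos: [532.3, -278.2, 9.6]
orientation: [[-0.001, -0.963, 0.27], [0.0, 0.27, 0.963], [-1.0, 0.001, 0.0]]
force: [0.3, -0.5, -0.0]
gripper_width: 0.752
```

View pics/s5d.png

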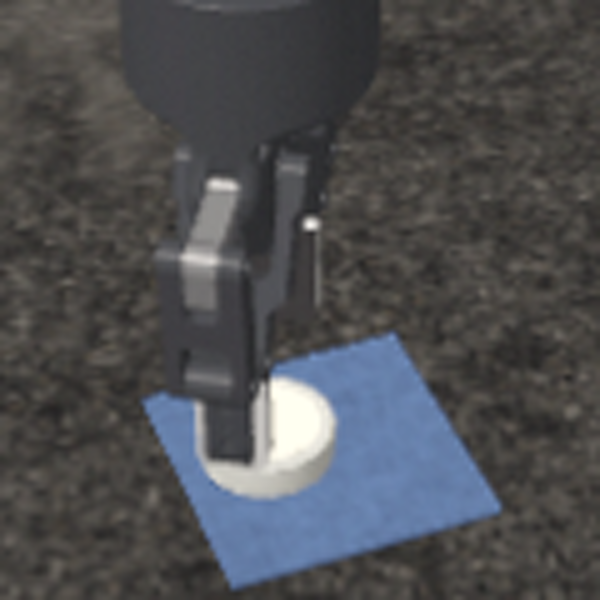

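```bash
python3 -m creep '4 0 0 0;0 0 0 0;0 0 0 0'; python3 -m creep '3 0 0 0;0 0 0 0;0 0 0 0';  python3 - <<'E'
from h import *
snap("side","pics/side6.png")
a=cv2.imread('pics/side6.png');cv2.imwrite('pics/s6d.png',cv2.resize(a[255:375,260:380],None,fx=5,fy=5,interpolation=2)[:600])
E
```

```text
time_s: 4.85
ee_pos: [532.5, -278.2, 5.8]
orientation: [[-0.0, -0.963, 0.27], [0.0, 0.27, 0.963], [-1.0, 0.0, 0.0]]
force: [0.7, 0.3, -0.5]
gripper_width: 0.75
time_s: 5.15
ee_pos: [532.5, -278.2, 2.8]
orientation: [[-0.0, -0.963, 0.27], [0.0, 0.27, 0.963], [-1.0, 0.0, 0.0]]
force: [-0.3, 0.4, -0.4]
gripper_width: 0.751
```

View pics/s6d.png

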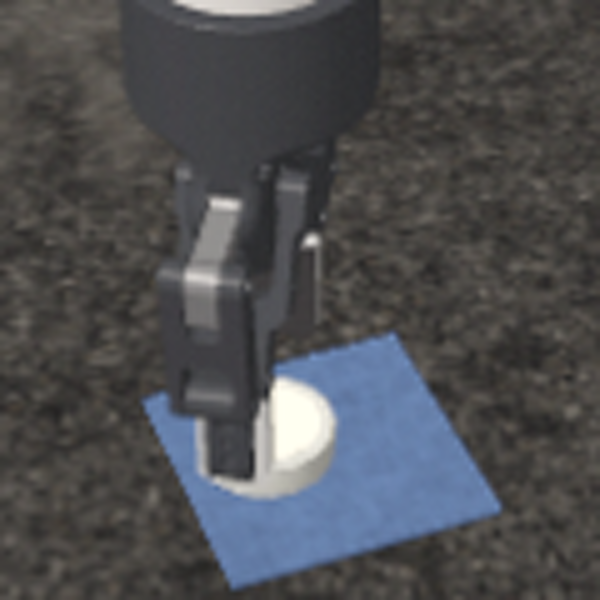

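```bash
python3 -m creep '4 0 0 0;0 0 0 0;0 0 0 0'; python3 -m creep '4 0 0 0;0 0 0 0;0 0 0 0';  python3 - <<'E'
from h import *
snap("side","pics/side7.png")
a=cv2.imread('pics/side7.png');cv2.imwrite('pics/s7d.png',cv2.resize(a[255:375,260:380],None,fx=5,fy=5,interpolation=2)[:600])
E
```

```text
time_s: 5.5
ee_pos: [532.4, -278.1, -1.3]
orientation: [[-0.0, -0.963, 0.27], [0.0, 0.27, 0.963], [-1.0, 0.0, 0.0]]
force: [-0.2, -0.0, 0.3]
gripper_width: 0.747
time_s: 5.8
ee_pos: [532.5, -278.2, -5.2]
orientation: [[-0.0, -0.963, 0.27], [0.0, 0.27, 0.963], [-1.0, 0.0, 0.0]]
force: [-0.1, -1.2, 0.3]
gripper_width: 0.753
```

View pics/s7d.png

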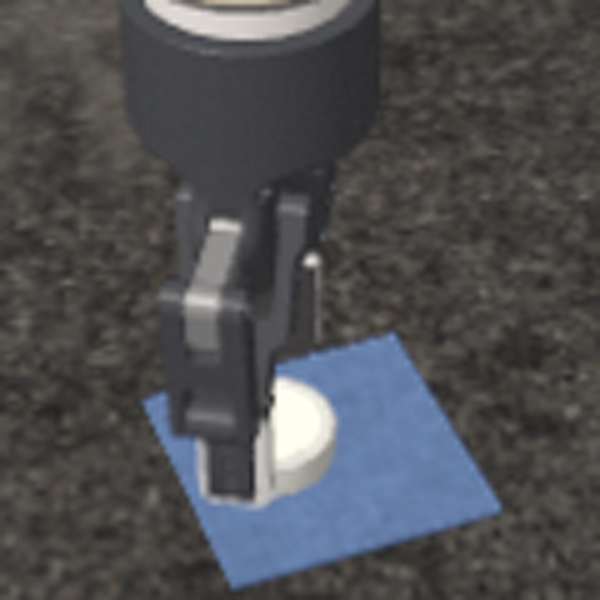

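```bash
python3 -m creep '2 0 0 0;0 0 0 0;0 0 0 0;0 0 0 0;0 0 0 0;0 0 0 0' 0.4;  python3 - <<'E'
from h import *
snap("side","pics/side8.png")
a=cv2.imread('pics/side8.png');cv2.imwrite('pics/s8d.png',cv2.resize(a[255:375,260:380],None,fx=5,fy=5,interpolation=2)[:600])
E
```

```text
time_s: 6.45
ee_pos: [532.7, -278.1, -6.6]
orientation: [[0.0, -0.963, 0.27], [0.0, 0.27, 0.963], [-1.0, -0.0, 0.0]]
force: [-1.0, 1.6, 4.8]
gripper_width: 0.468
```

View pics/s8d.png

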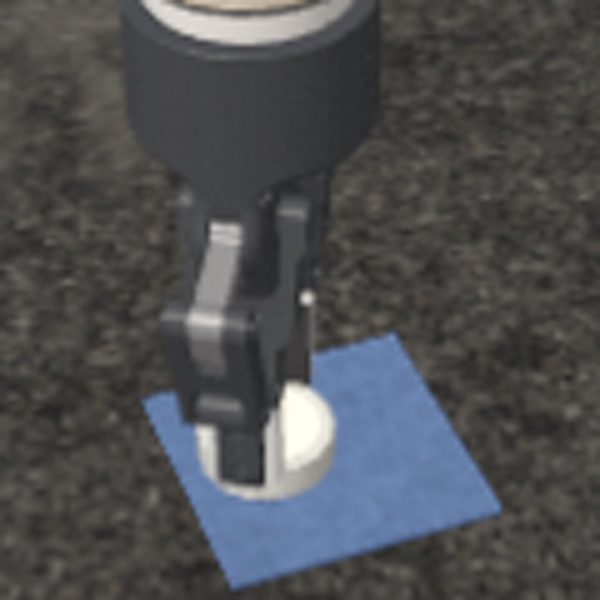

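```bash
python3 -m creep '0 0 0 0;0 0 0 0';  python3 - <<'E'
from h import *
a=cv2.imread('pics/side8.png');cv2.imwrite('pics/s8e.png',cv2.resize(a[320:360,290:340],None,fx=14,fy=14,interpolation=2)[:600])
E
```

```text
time_s: 6.7
ee_pos: [532.7, -278.1, -6.6]
orientation: [[0.0, -0.963, 0.27], [0.0, 0.27, 0.963], [-1.0, -0.0, 0.0]]
force: [-1.0, 1.1, 4.8]
gripper_width: 0.467
```

View pics/s8e.png

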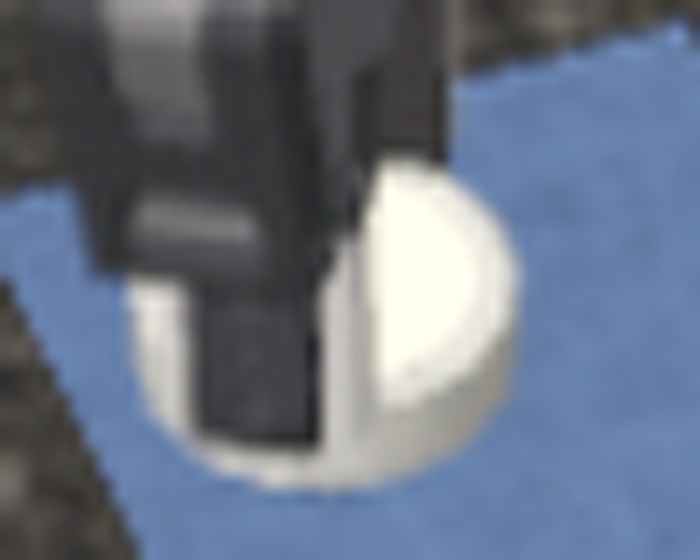

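```bash
python3 -m creep '-10 0 0 0;-20 0 0 0;-30 0 0 0; 0 0 0 0;0 0 0 0';  python3 - <<'E'
from h import *
snap("side","pics/side9.png")
a=cv2.imread('pics/side9.png');cv2.imwrite('pics/s9d.png',cv2.resize(a[235:355,260:380],None,fx=5,fy=5,interpolation=2)[:600])
E
```

```text
time_s: 7.2
ee_pos: [532.8, -278.4, 53.5]
orientation: [[0.001, -0.963, 0.27], [-0.0, 0.27, 0.963], [-1.0, -0.001, -0.0]]
force: [-0.2, -0.1, -1.5]
gripper_width: 0.468
```

View pics/s9d.png

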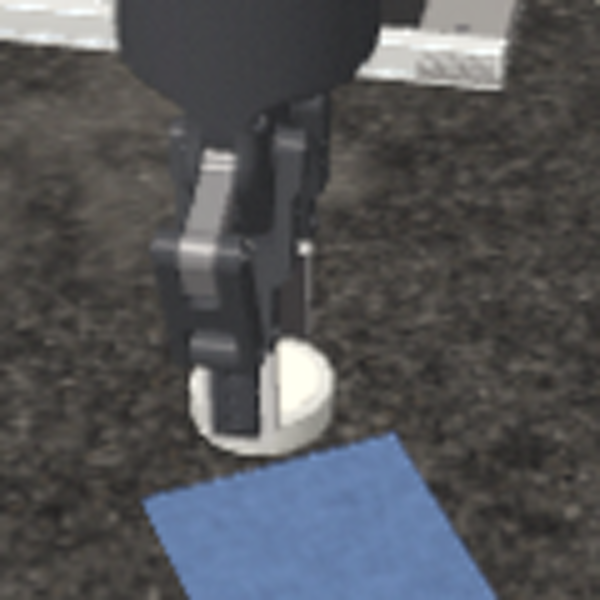

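```bash
python3 -m creep '0 5.7 47.8 0;0 5.7 47.8 0;0 5.7 47.8 0;0 5.7 47.8 0;0 5.7 47.8 0;0 5.7 47.8 0;0 5.6 47.6 0;0 0 0 0; 0 0 0 0; 0 0 0 0';  python3 - <<'E'
from h import *
snap("side","pics/side10.png");snap("top","pics/top10.png")
a=cv2.imread('pics/side10.png');cv2.imwrite('pics/s10d.png',cv2.resize(a[160:270,225:395],None,fx=4.5,fy=4.5,interpolation=2)[:600])
a=cv2.imread('pics/top10.png');cv2.imwrite('pics/t10d.png',cv2.resize(a[200:340,230:350],None,fx=4,fy=4,interpolation=2)[:600])
E
```

```text
time_s: 8.25
ee_pos: [583.6, 52.8, 52.0]
orientation: [[-0.002, -0.962, 0.272], [-0.001, 0.272, 0.962], [-1.0, 0.002, -0.002]]
force: [-0.1, -1.2, -0.8]
gripper_width: 0.467
```

View pics/s10d.png

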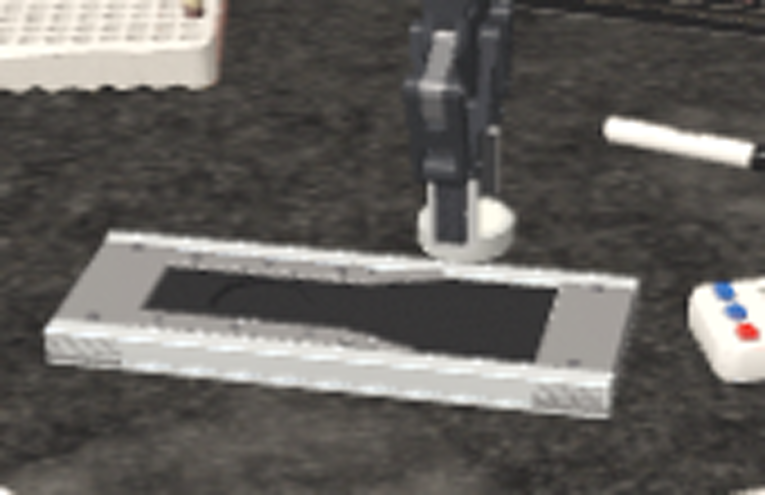

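View pics/t10d.png

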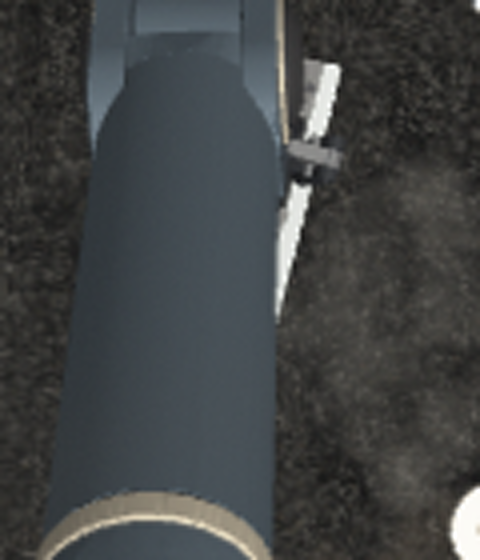

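```bash
cat >> geo.py <<'E'
def P(f):
    d=np.load(f);e,m,k=d['e'],d['m'],float(d['k'])
    def proj(p):
        c=e[:3,:3].T@(np.array(p)-e[:3,3]);x,y=c[0]/c[2],c[1]/c[2];s=1+k*(x*x+y*y);return np.array([m[0,0]*x*s+m[0,2],m[1,1]*y*s+m[1,2]])
    return proj
E
python3 - <<'E'
from geo import *
p=P('pics/side10.npz')
c=lambda q:(np.array(p(q))-[225,160]+.5)*4.5
print('disc top',c([583.6,52.8,73.6]),'bot near',c([583.6,31,61.6]),'l/r',c([562,52.8,73]),c([605,52.8,73]))
print('landed top',c([583.6,52.8,28]))
a=np.radians(164.5);R=np.array([[np.cos(a),-np.sin(a)],[np.sin(a),np.cos(a)]])
for q in [(-108,-38,16),(-108,38,16),(86,-23.2,16),(86,23.2,16),(-145,-50,19),(125,-50,19),(125,50,19),(-145,50,19)]:
    w=R@np.array(q[:2])+[517.2,73]; print(q,c([*w,q[2]]))
print(R.T@(np.array([583.6,52.8])-[517.2,73]))
E
```

```text
disc top [464.9 217.8] bot near [468.8 263.5] l/r [418.3 221. ] [511.  216.9]
landed top [465.6 302.9]
(-108, -38, 16) [559.4 290.7]
(-108, 38, 16) [533.2 372.3]
(86, -23.2, 16) [168.  270.7]
(86, 23.2, 16) [139.4 317.6]
(-145, -50, 19) [638.5 280. ]
(125, -50, 19) [109.8 233.2]
(125, 50, 19) [ 42.9 333.2]
(-145, 50, 19) [609.7 388.4]
[-69.4   1.7]
```

```bash
python3 -m creep '22 0 -1.2 0;20 0 0 0;0 0 0 0;0 0 0 0;0 0 0 0'; python3 -m creep '1.5 0 0 0;0 0 0 0;0 0 0 0'
```

```text
time_s: 8.85
ee_pos: [585.1, 52.7, 12.0]
orientation: [[0.002, -0.963, 0.271], [0.0, 0.271, 0.963], [-1.0, -0.002, 0.001]]
force: [-0.2, 0.0, -1.4]
gripper_width: 0.469
time_s: 9.15
ee_pos: [584.5, 53.5, 9.9]
orientation: [[0.001, -0.963, 0.27], [0.0, 0.27, 0.963], [-1.0, -0.001, 0.0]]
force: [-0.4, -0.3, -1.8]
gripper_width: 0.467
```

```bash
python3 -m creep '1.5 0 0 0;0 0 0 0;0 0 0 0'; python3 -m creep '0.8 0 0 0;0 0 0 0;0 0 0 0'
```

```text
time_s: 9.45
ee_pos: [584.2, 53.4, 7.9]
orientation: [[-0.0, -0.963, 0.27], [0.0, 0.27, 0.963], [-1.0, 0.0, -0.0]]
force: [-1.0, -0.9, -1.1]
gripper_width: 0.474
time_s: 9.75
ee_pos: [584.2, 53.3, 7.1]
orientation: [[-0.0, -0.963, 0.27], [0.0, 0.27, 0.963], [-1.0, 0.0, 0.0]]
force: [-0.2, -0.5, -1.4]
gripper_width: 0.468
```

```bash
python3 -m creep '0.5 0 0 0;0 0 0 0;0 0 0 0'
python3 - <<'E'
from h import *
snap("side","pics/side11.png")
a=cv2.imread('pics/side11.png');cv2.imwrite('pics/s11d.png',cv2.resize(a[190:260,300:380],None,fx=8,fy=8,interpolation=2)[:600])
E
```

```text
time_s: 10.05
ee_pos: [584.2, 53.4, 6.7]
orientation: [[-0.0, -0.963, 0.27], [0.0, 0.27, 0.963], [-1.0, 0.0, 0.0]]
force: [-0.3, -1.3, -2.1]
gripper_width: 0.468
```

View pics/s11d.png

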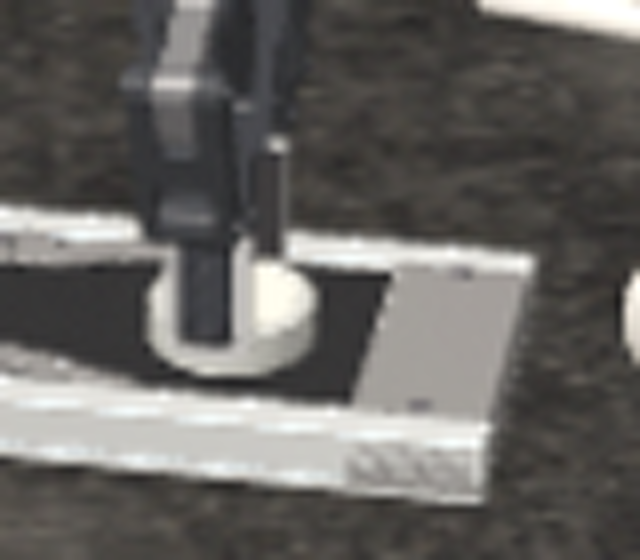

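```bash
python3 -m creep '0.5 0 0 0;0 0 0 0;0 0 0 0'; python3 -m creep '0.3 0 0 0;0 0 0 0;0 0 0 0'
```

```text
time_s: 10.4
ee_pos: [584.3, 53.3, 6.5]
orientation: [[0.0, -0.963, 0.27], [0.0, 0.27, 0.963], [-1.0, -0.0, 0.0]]
force: [-1.5, -0.1, 2.2]
gripper_width: 0.473
time_s: 10.7
ee_pos: [584.3, 53.3, 6.4]
orientation: [[0.0, -0.963, 0.27], [0.0, 0.27, 0.963], [-1.0, -0.0, 0.0]]
force: [-2.1, -1.0, 5.6]
gripper_width: 0.468
```

```bash
python3 -m creep '0 0 0 0;0 0 0 0;0 0 0 0;0 0 0 0' 0.75; python3 -m creep '-15 0 0 0;-20 0 0 0;0 -21 0 0; 0 -20 0 0; 0 0 0 0;0 0 0 0'
python3 - <<'E'
from h import *
snap("side","pics/side12.png")
a=cv2.imread('pics/side12.png');cv2.imwrite('pics/s12d.png',cv2.resize(a[190:260,300:380],None,fx=8,fy=8,interpolation=2)[:600])
E
```

```text
time_s: 11.1
ee_pos: [584.2, 53.4, 5.7]
orientation: [[-0.0, -0.963, 0.27], [0.0, 0.27, 0.963], [-1.0, 0.0, 0.0]]
force: [-0.3, 0.3, 0.4]
gripper_width: 0.75
time_s: 11.7
ee_pos: [623.4, 42.2, 41.3]
orientation: [[-0.0, -0.963, 0.27], [0.0, 0.27, 0.963], [-1.0, 0.0, 0.0]]
force: [-0.7, 0.2, -0.7]
gripper_width: 0.75
```

View pics/s12d.png

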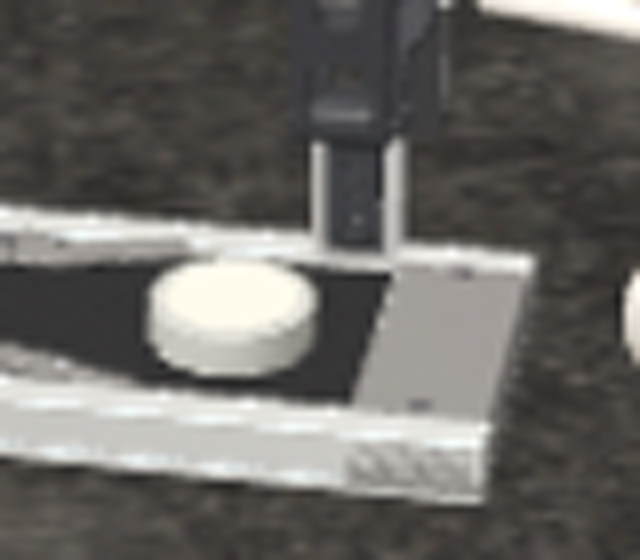

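```bash
python3 - <<'E'
from geo import *
w=cr((232,297),(300,190),8,28,'pics/side12.png');a=np.radians(164.5);R=np.array([[np.cos(a),-np.sin(a)],[np.sin(a),np.cos(a)]])
print(w,R.T@(w[:2]-[517.2,73]))
E
python3 -m creep '15 0 0 0;15 0 0 0;0 0 0 0;0 0 0 0;0 0 0 0' 0.25
python3 - <<'E'
from h import *
snap("side","pics/side13.png")
a=cv2.imread('pics/side13.png');cv2.imwrite('pics/s13d.png',cv2.resize(a[190:260,300:380],None,fx=8,fy=8,interpolation=2)[:600])
E
```

```text
[584.9  53.2  28. ] [-70.5   1. ]
time_s: 12.25
ee_pos: [623.8, 42.2, 10.8]
orientation: [[0.0, -0.963, 0.27], [-0.0, 0.27, 0.963], [-1.0, -0.0, 0.0]]
force: [0.2, -0.1, 0.8]
gripper_width: 0.25
```

View pics/s13d.png

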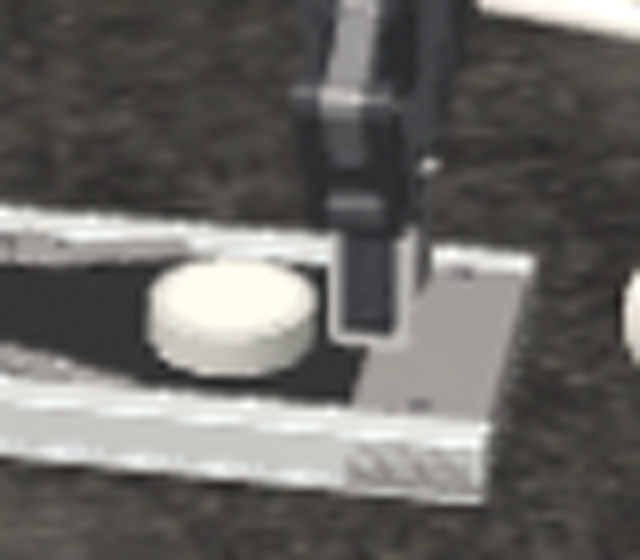

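```bash
python3 -m creep '1.5 0 0 0;0 0 0 0;0 0 0 0'; python3 -m creep '1 0 0 0;0 0 0 0;0 0 0 0'; python3 -m creep '1 0 0 0;0 0 0 0;0 0 0 0'
```

```text
time_s: 12.6
ee_pos: [623.8, 42.3, 9.6]
orientation: [[0.0, -0.963, 0.27], [0.0, 0.27, 0.963], [-1.0, -0.0, 0.0]]
force: [0.4, -0.3, -0.3]
gripper_width: 0.248
time_s: 12.9
ee_pos: [623.7, 42.3, 8.4]
orientation: [[-0.0, -0.963, 0.27], [0.0, 0.27, 0.963], [-1.0, 0.0, 0.0]]
force: [0.1, 0.8, 0.3]
gripper_width: 0.251
time_s: 13.2
ee_pos: [623.7, 42.3, 7.3]
orientation: [[-0.0, -0.963, 0.27], [0.0, 0.27, 0.963], [-1.0, 0.0, 0.0]]
force: [0.6, -0.8, -0.6]
gripper_width: 0.251
```

```bash
python3 -m creep '1 0 0 0;0 0 0 0;0 0 0 0'; python3 -m creep '1 0 0 0;0 0 0 0;0 0 0 0'
```

```text
time_s: 13.5
ee_pos: [623.7, 42.3, 6.3]
orientation: [[-0.0, -0.963, 0.27], [0.0, 0.27, 0.963], [-1.0, 0.0, 0.0]]
force: [0.2, 0.6, -0.3]
gripper_width: 0.254
time_s: 13.8
ee_pos: [623.7, 42.3, 5.3]
orientation: [[-0.0, -0.963, 0.27], [0.0, 0.27, 0.963], [-1.0, 0.0, 0.0]]
force: [0.1, -0.4, 0.7]
gripper_width: 0.252
```

```bash
python3 -m creep '0.8 0 0 0;0 0 0 0;0 0 0 0'; python3 -m creep '0.8 0 0 0;0 0 0 0;0 0 0 0';python3 - <<'E'
from h import *
snap("side","pics/side14.png")
a=cv2.imread('pics/side14.png');cv2.imwrite('pics/s14d.png',cv2.resize(a[190:260,300:380],None,fx=8,fy=8,interpolation=2)[:600])
E
```

```text
time_s: 14.1
ee_pos: [623.7, 42.2, 4.6]
orientation: [[-0.0, -0.963, 0.27], [0.0, 0.27, 0.963], [-1.0, 0.0, 0.0]]
force: [-0.0, 0.4, -0.1]
gripper_width: 0.25
time_s: 14.4
ee_pos: [623.7, 42.3, 3.7]
orientation: [[-0.0, -0.963, 0.27], [0.0, 0.27, 0.963], [-1.0, 0.0, 0.0]]
force: [-0.1, -0.7, -0.8]
gripper_width: 0.251
```

View pics/s14d.png

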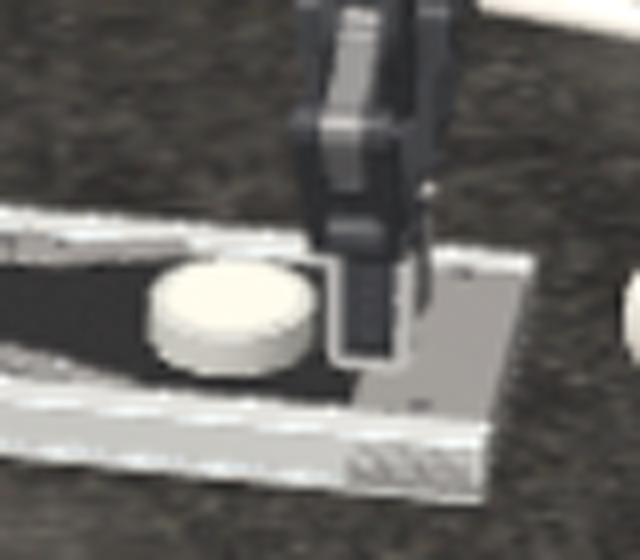

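Run:
```python
from geo import *
f='pics/side14.png'
for s in (10.5,14,18):
  y=42.3-.963*s
  a=cr((368,366),(300,190),8,0,f);b=cr((368,366),(300,190),8,100,f)
  print(s,a+(b-a)*(y-a[1])/(b[1]-a[1]))
```

```text
10.5 [619.1  32.2  17.4]
14 [618.7  28.8  19.4]
18 [618.3  25.   21.8]
```

```bash
python3 -m creep '1 0 0 0;0 0 0 0;0 0 0 0'
```

```text
time_s: 14.75
ee_pos: [623.8, 42.3, 2.9]
orientation: [[0.0, -0.963, 0.27], [0.0, 0.27, 0.963], [-1.0, -0.0, 0.0]]
force: [0.2, 0.5, 1.1]
gripper_width: 0.248
```

```bash
python3 -m creep '0.7 0 0 0;0 0 0 0;0 0 0 0'
```

```text
time_s: 15.05
ee_pos: [623.9, 42.3, 2.9]
orientation: [[0.0, -0.963, 0.27], [0.0, 0.27, 0.963], [-1.0, -0.0, 0.0]]
force: [-2.1, -0.8, 6.3]
gripper_width: 0.247
```

```bash
python3 -m creep '-2.7 0 0 0;0 0 0 0; 0 4 0 0;0 4 0 0; 0 4 0 0;0 4 0 0;0 4 0 0;0 4 0 0; 0 4 0 0; 0 0 0 0'; python3 -m creep '0 4 0 0;0 4 0 0; 0 4 0 0; 0 4 0 0;0 4 0 0; 0 4 0 0; 0 0 0 0'
python3 - <<'E'
from h import *
snap("side","pics/side15.png")
a=cv2.imread('pics/side15.png');cv2.imwrite('pics/s15d.png',cv2.resize(a[180:260,230:380],None,fx=5,fy=5,interpolation=2)[:600])
E
```

```text
time_s: 16.05
ee_pos: [596.0, 50.1, 4.8]
orientation: [[-0.001, -0.963, 0.27], [0.0, 0.27, 0.963], [-1.0, 0.001, 0.0]]
force: [0.7, -0.4, 0.2]
gripper_width: 0.252
time_s: 16.75
ee_pos: [572.9, 56.6, 4.8]
orientation: [[-0.001, -0.963, 0.27], [0.0, 0.27, 0.963], [-1.0, 0.001, 0.0]]
force: [0.1, -0.4, -0.4]
gripper_width: 0.256
```

View pics/s15d.png

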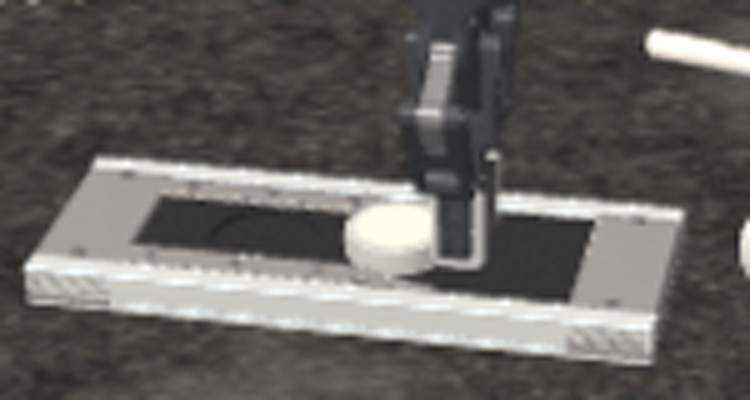

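```bash
python3 -m creep '0 3 0 0;0 3 0 0; 0 3 0 0; 0 3 0 0;0 3 0 0; 0 0 0 0'; python3 -m creep '0 3 0 0;0 3 0 0; 0 3 0 0; 0 3 0 0;0 3 0 0; 0 0 0 0; 0 0 0 0'
python3 - <<'E'
from h import *
snap("side","pics/side16.png")
a=cv2.imread('pics/side16.png');cv2.imwrite('pics/s16d.png',cv2.resize(a[190:260,230:350],None,fx=6,fy=6,interpolation=2)[:600])
E
```

```text
time_s: 17.4
ee_pos: [560.2, 61.6, 5.4]
orientation: [[0.002, -0.963, 0.269], [0.001, 0.269, 0.963], [-1.0, -0.002, 0.002]]
force: [4.0, 2.5, 0.2]
gripper_width: 0.25
time_s: 18.1
ee_pos: [545.7, 65.5, 5.2]
orientation: [[0.002, -0.963, 0.27], [0.001, 0.27, 0.963], [-1.0, -0.002, 0.002]]
force: [5.2, 3.0, 0.4]
gripper_width: 0.249
```

View pics/s16d.png

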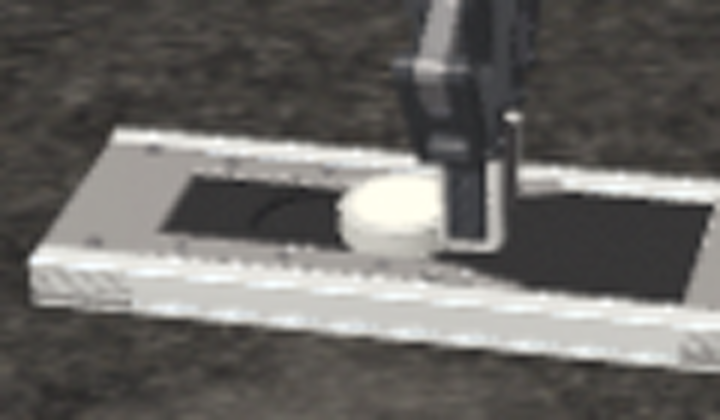

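```bash
python3 -m creep '0 0 0.7 0;0 0 0.5 0; 0 0 0 0;0 0 0 0'
```

```text
time_s: 18.55
ee_pos: [545.4, 65.7, 4.9]
orientation: [[0.001, -0.963, 0.27], [0.0, 0.27, 0.963], [-1.0, -0.0, 0.0]]
force: [3.9, 2.9, 0.7]
gripper_width: 0.247
```

```bash
python3 -m creep '0 2 0 0;0 2 0 0; 0 2 0 0; 0 0 0 0'; python3 -m creep '0 2 0 0;0 1 0 0; 0 1 0 0; 0 0 0 0'
```

```text
time_s: 18.95
ee_pos: [539.4, 67.4, 4.9]
orientation: [[0.0, -0.963, 0.27], [0.0, 0.27, 0.963], [-1.0, -0.0, 0.0]]
force: [4.2, 2.2, 1.5]
gripper_width: 0.254
time_s: 19.35
ee_pos: [536.1, 68.3, 5.0]
orientation: [[0.001, -0.963, 0.27], [0.0, 0.27, 0.963], [-1.0, -0.001, 0.001]]
force: [4.5, 2.2, 1.0]
gripper_width: 0.255
```

```bash
python3 -m creep '0 0 0.8 0;0 1 0 0; 0 1 0 0; 0 1 0 0;0 0 0 0'; python3 -m creep '0 1 0 0;0 1 0 0; 0 1 0 0; 0 0 0 0'
```

```text
time_s: 19.85
ee_pos: [532.3, 69.7, 4.7]
orientation: [[-0.001, -0.963, 0.27], [-0.0, 0.27, 0.963], [-1.0, 0.001, -0.0]]
force: [2.8, 0.4, 0.5]
gripper_width: 0.248
time_s: 20.25
ee_pos: [529.4, 70.5, 4.7]
orientation: [[-0.001, -0.963, 0.27], [-0.0, 0.27, 0.963], [-1.0, 0.001, -0.0]]
force: [3.2, 0.3, 1.1]
gripper_width: 0.246
```

```bash
python3 -m creep '0 1 0 0;0 1 0 0; 0 0 0 0'; python3 -m creep '0 1 0 0;0 1 0 0; 0 0 0 0'
python3 - <<'E'
from h import *
snap("side","pics/side17.png")
a=cv2.imread('pics/side17.png');cv2.imwrite('pics/s17d.png',cv2.resize(a[190:260,230:350],None,fx=6,fy=6,interpolation=2)[:600])
E
```

```text
time_s: 20.55
ee_pos: [527.6, 71.1, 4.7]
orientation: [[-0.001, -0.963, 0.27], [-0.0, 0.27, 0.963], [-1.0, 0.001, -0.0]]
force: [2.7, 0.6, 1.4]
gripper_width: 0.247
time_s: 20.85
ee_pos: [525.8, 71.7, 4.8]
orientation: [[-0.0, -0.963, 0.27], [0.0, 0.27, 0.963], [-1.0, 0.0, -0.0]]
force: [3.0, -0.8, 1.6]
gripper_width: 0.252
```

View pics/s17d.png

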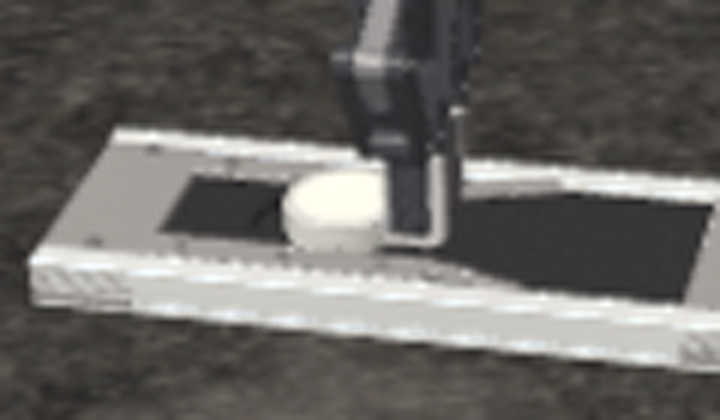

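```bash
for i in 1; do python3 -m creep '0 1 0 0;0 1 0 0; 0 0 0 0'; done; python3 -m creep '0 1 0 0;0 1 0 0; 0 0 0 0'
```

```text
time_s: 21.2
ee_pos: [524.0, 72.2, 4.8]
orientation: [[-0.0, -0.963, 0.27], [0.0, 0.27, 0.963], [-1.0, 0.0, -0.0]]
force: [2.1, -0.8, 2.0]
gripper_width: 0.252
time_s: 21.5
ee_pos: [522.0, 72.8, 4.8]
orientation: [[-0.0, -0.963, 0.27], [0.0, 0.27, 0.963], [-1.0, 0.0, 0.0]]
force: [2.3, -1.3, 2.3]
gripper_width: 0.25
```

```bash
python3 -m creep '0 1 0 0;0 1 0 0; 0 0 0 0'
```

```text
time_s: 21.8
ee_pos: [519.5, 73.5, 4.6]
orientation: [[-0.001, -0.963, 0.27], [0.0, 0.27, 0.963], [-1.0, 0.001, -0.0]]
force: [0.8, -0.1, 2.3]
gripper_width: 0.252
```

```bash
python3 -m creep '0 1 0 0;0 0 0 0'
```

```text
time_s: 22.0
ee_pos: [518.4, 73.8, 4.4]
orientation: [[-0.002, -0.963, 0.27], [0.0, 0.27, 0.963], [-1.0, 0.002, -0.0]]
force: [1.6, 0.5, 0.0]
gripper_width: 0.252
```

Run:
```python
from h import *
snap("side","pics/side18.png");print(ctrl.observe()['force'])
a=cv2.imread('pics/side18.png');cv2.imwrite('pics/s18d.png',cv2.resize(a[190:260,230:350],None,fx=6,fy=6,interpolation=2)[:600])
```

```text
[ 0.83243338  0.05593879 -0.48734044]
```

View pics/s18d.png

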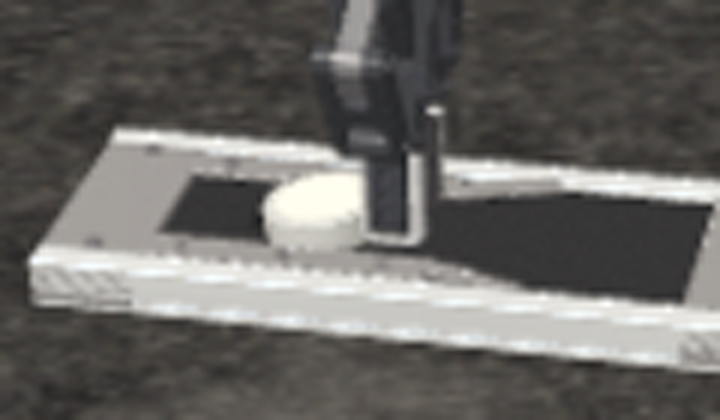

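```bash
python3 -m creep '0 1 0 0;0 0 0 0'
```

```text
time_s: 22.25
ee_pos: [517.8, 74.0, 4.5]
orientation: [[-0.001, -0.963, 0.27], [0.0, 0.27, 0.963], [-1.0, 0.001, -0.0]]
force: [0.8, 0.5, -0.2]
gripper_width: 0.25
```

```bash
python3 -m creep '0 1 0 0;0 0 0 0';python3 - <<'E'
from h import *
snap("side","pics/side19.png");print(ctrl.observe()['force'])
a=cv2.imread('pics/side19.png');cv2.imwrite('pics/s19d.png',cv2.resize(a[205:240,260:320],None,fx=12,fy=12,interpolation=2)[:600])
E
```

```text
time_s: 22.45
ee_pos: [517.0, 74.2, 4.7]
orientation: [[-0.001, -0.963, 0.27], [0.0, 0.27, 0.963], [-1.0, 0.001, -0.0]]
force: [1.4, 0.9, -0.4]
gripper_width: 0.249
[1.75270376 1.2971237  0.17702952]
```

View pics/s19d.png

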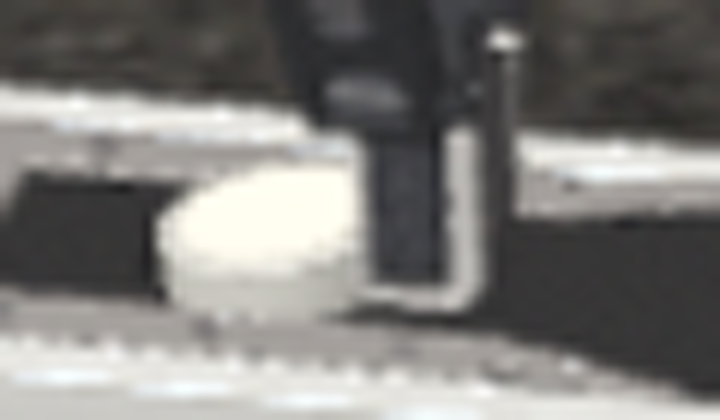

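```bash
python3 -m creep '0 0.8 0 0;0 0 0 0'
```

```text
time_s: 22.7
ee_pos: [516.4, 74.4, 4.7]
orientation: [[-0.0, -0.963, 0.27], [0.0, 0.27, 0.963], [-1.0, 0.0, -0.0]]
force: [0.9, -0.1, -1.2]
gripper_width: 0.25
```

```bash
python3 -m creep '0 0.8 0 0;0 0 0 0';python3 - <<'E'
from h import *
snap("side","pics/side20.png");print(ctrl.observe()['force'])
a=cv2.imread('pics/side20.png');cv2.imwrite('pics/s20d.png',cv2.resize(a[205:240,260:320],None,fx=12,fy=12,interpolation=2)[:600])
E
```

```text
time_s: 22.9
ee_pos: [515.5, 74.6, 4.7]
orientation: [[-0.001, -0.963, 0.27], [-0.0, 0.27, 0.963], [-1.0, 0.001, -0.0]]
force: [1.0, 1.6, -0.2]
gripper_width: 0.249
[ 0.21416112 -0.49800646 -0.28042066]
```

View pics/s20d.png

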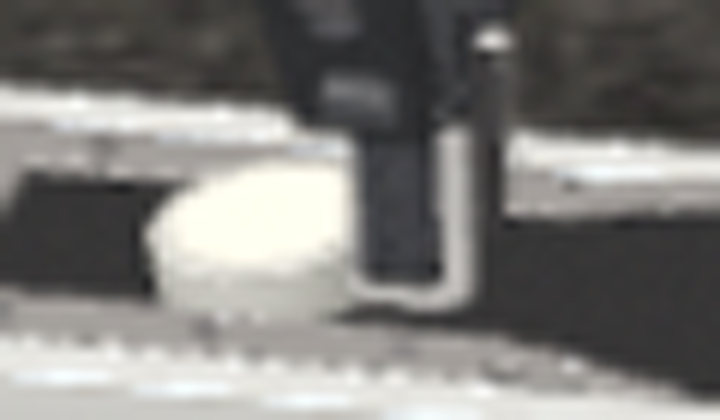

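```bash
python3 -m creep '0 0.8 0 0;0 0 0 0'
```

```text
time_s: 23.15
ee_pos: [514.7, 74.8, 4.7]
orientation: [[-0.001, -0.963, 0.27], [0.0, 0.27, 0.963], [-1.0, 0.001, -0.0]]
force: [0.9, -0.4, -0.3]
gripper_width: 0.248
```

```bash
python3 -m creep '0 0.8 0 0;0 0 0 0';python3 - <<'E'
from h import *
snap("side","pics/side21.png");print(ctrl.observe()['force'])
a=cv2.imread('pics/side21.png');cv2.imwrite('pics/s21d.png',cv2.resize(a[205:240,260:320],None,fx=12,fy=12,interpolation=2)[:600])
E
```

```text
time_s: 23.35
ee_pos: [514.4, 75.0, 4.9]
orientation: [[0.0, -0.963, 0.27], [0.0, 0.27, 0.963], [-1.0, -0.0, 0.0]]
force: [1.7, -0.0, -0.4]
gripper_width: 0.253
[ 0.23198297  0.40976094 -0.15454293]
```

View pics/s21d.png

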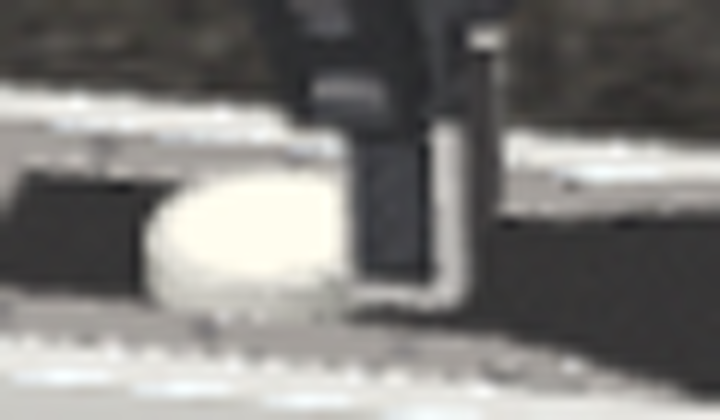

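Now the disc sits level and lower, so it has dropped. Next I back off and look from above.

```bash
python3 -m creep '0 -1 0 0;0 -2 0 0;0 -5 0 0;0 -5 0 0;-20 0 0 0;-40 0 0 0;-40 -30 0 0;-40 -45 0 0;0 -45 0 0;0 0 0 0;0 0 0 0';python3 - <<'E'
from h import *
snap("side","pics/side22.png")
a=cv2.imread('pics/side22.png');cv2.imwrite('pics/s22d.png',cv2.resize(a[200:250,240:330],None,fx=8,fy=8,interpolation=2)[:600])
snap("top","pics/top22.png")
a=cv2.imread('pics/top22.png');cv2.imwrite('pics/t22d.png',cv2.resize(a[200:340,230:330],None,fx=4,fy=4,interpolation=2))
E
```

```text
time_s: 24.5
ee_pos: [635.2, 40.4, 137.3]
orientation: [[-0.001, -0.963, 0.271], [-0.0, 0.271, 0.963], [-1.0, 0.001, -0.001]]
force: [-0.1, -0.2, 0.0]
gripper_width: 0.247
```

View pics/s22d.png

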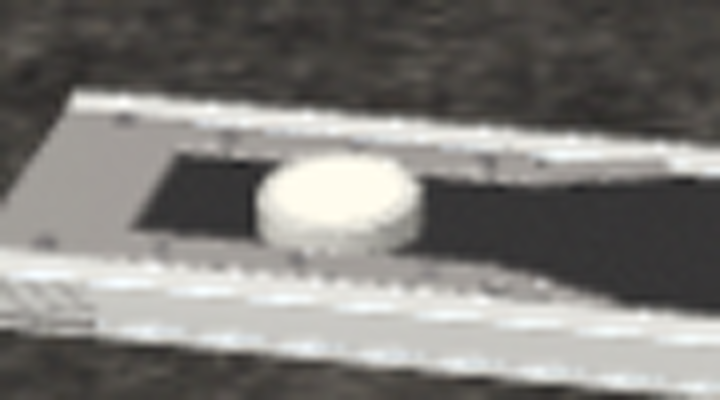

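View pics/top22.png

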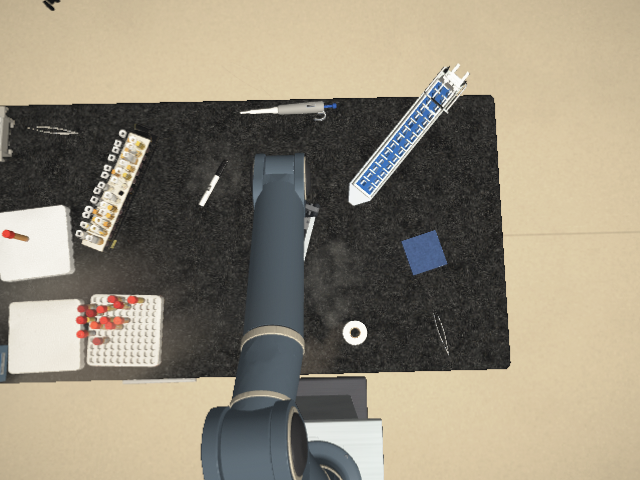

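```bash
python3 -m creep '0 0 -48 0;0 0 -48 0;0 0 -48 0;0 0 -48 0;0 0 -48 0;0 0 0 0;0 0 0 0';python3 - <<'E'
from geo import *
snap("side","pics/side23.png");snap("top","pics/top23.png")
a=cv2.imread('pics/side23.png');cv2.imwrite('pics/s23d.png',cv2.resize(a[205:240,260:310],None,fx=14,fy=14,interpolation=2)[:600])
a=cv2.imread('pics/top23.png');cv2.imwrite('pics/t23d.png',cv2.resize(a[200:340,230:330],None,fx=4,fy=4,interpolation=2))
def ell(f,x0,x1,y0,y1,th):
    g=cv2.imread(f)[y0:y1,x0:x1].min(2); g=cv2.resize(g,None,fx=8,fy=8,interpolation=2)
    c,_=cv2.findContours((g>th).astype(np.uint8),0,1); c=max(c,key=cv2.contourArea); e=cv2.fitEllipse(c)
    return (e[0][0]+.5)/8-.5+x0,(e[0][1]+.5)/8-.5+y0,np.array(e[1])/8,e[2]
for th in (200,225):
  print('load',ell('pics/side12.png',312,342,215,240,th)); print('now',ell('pics/side23.png',265,300,208,236,th))
  print('top0',ell('pics/top0.png',405,445,240,275,th),'topnow',ell('pics/top23.png',262,292,267,297,th))
p=P('pics/side23.npz');a=np.radians(164.5);R=np.array([[np.cos(a),-np.sin(a)],[np.sin(a),np.cos(a)]])
def model(f,x,y,z,tilt,r=22):
    p=P(f);pts=[]
    for t in np.linspace(0,2*np.pi,60):
        l=np.array([r*np.cos(t),r*np.sin(t)]); w=R@(l*[np.cos(tilt),1]+[x,y])+[517.2,73]; pts.append(p([*w,z-l[0]*np.sin(tilt)]))
    return cv2.fitEllipse(np.array(pts,np.float32))
for q in [(-70.5,1,28,0),(33,0,24,0),(33,0,28,0),(33,0,26,.06),(33,0,26,.1)]: print(q,model('pics/side23.npz',*q))
E
```

```text
time_s: 25.3
ee_pos: [568.7, -190.6, 137.8]
orientation: [[-0.001, -0.962, 0.273], [0.001, 0.273, 0.962], [-1.0, 0.001, 0.0]]
force: [-0.1, 0.7, -0.3]
gripper_width: 0.25
load (325.8927927017212, 224.38935470581055, array([13.9, 29.4]), 98.75383758544922)
now (281.6692886352539, 223.75474548339844, array([ 9.7, 19. ]), 83.75817108154297)
top0 (424.4140510559082, 258.1697578430176, array([16.3, 16.7]), 150.45654296875) topnow (277.45020294189453, 281.25776767730713, array([16.8, 17. ]), 104.75563049316406)
load (328.4444236755371, 226.56082916259766, array([ 8.2, 16.9]), 89.13369750976562)
now (281.90155601501465, 223.36206722259521, array([ 8. , 16.9]), 85.25300598144531)
top0 (424.4901828765869, 258.0897731781006, array([14.9, 15.5]), 153.4051055908203) topnow (277.27247428894043, 281.1306219100952, array([15.5, 15.9]), 28.02305030822754)
(-70.5, 1, 28, 0) ((328.5478210449219, 226.77880859375), (10.454517364501953, 20.694366455078125), 89.522216796875)
(33, 0, 24, 0) ((281.789306640625, 223.8482208251953), (10.100034713745117, 20.320995330810547), 86.61361694335938)
(33, 0, 28, 0) ((281.6911315917969, 222.24838256835938), (10.065583229064941, 20.35819435119629), 86.6268539428711)
(33, 0, 26, 0.06) ((281.7458801269531, 223.04727172851562), (9.75560474395752, 20.337228775024414), 82.87837219238281)
(33, 0, 26, 0.1) ((281.7494201660156, 223.04574584960938), (9.517855644226074, 20.3355712890625), 80.42623901367188)
```

View pics/s23d.png

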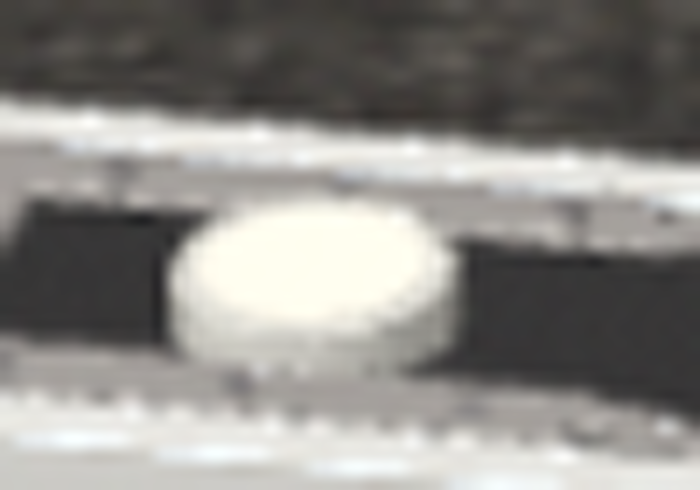

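View pics/t23d.png

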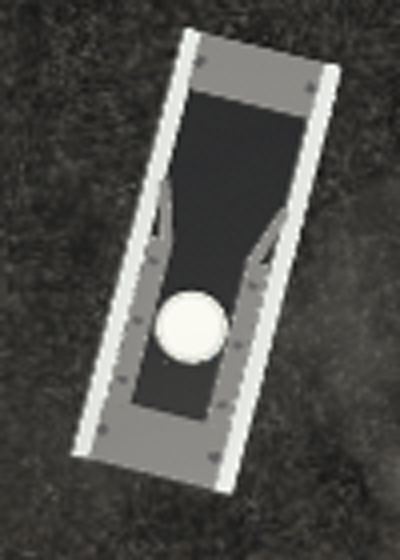

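Run:
```python
from geo import *
def ell(f,x0,x1,y0,y1,th):
    g=cv2.imread(f)[y0:y1,x0:x1].min(2); g=cv2.resize(g,None,fx=8,fy=8,interpolation=2)
    c,_=cv2.findContours((g>th).astype(np.uint8),0,1); c=max(c,key=cv2.contourArea); e=cv2.fitEllipse(c)
    return np.array([(e[0][0]+.5)/8-.5+x0,(e[0][1]+.5)/8-.5+y0,*(np.array(e[1])/8),e[2]])
for th in (212,218,225,232):
  print(th,'load',ell('pics/side12.png',315,342,215,240,th),'now',ell('pics/side23.png',265,300,208,236,th),ell('pics/side22.png',265,300,208,236,th))
a=np.radians(164.5);R=np.array([[np.cos(a),-np.sin(a)],[np.sin(a),np.cos(a)]])
print(R.T@(ray('pics/top23.png',277.35,281.2,24)[:2]-[517.2,73]), R.T@(ray('pics/side23.png',281.8,223.6,24)[:2]-[517.2,73]))
d0=cv2.imread('pics/top0.png').astype(int);d1=cv2.imread('pics/top23.png').astype(int)
m=np.abs(d0-d1).max(2)>40
for n,(x0,x1,y0,y1) in dict(timer=(270,310,165,203),roll=(338,372,315,350),marker=(192,232,155,210),forceps=(428,455,308,360)).items(): print(n,m[y0:y1,x0:x1].sum())
```

```text
212 load [326.9 224.4  13.3  25.4  98.8] now [281.8 223.6   9.   18.2  84.9] [281.8 223.6   8.9  18.   85.1]
218 load [328.5 226.7   8.8  18.1  88.8] now [281.9 223.5   8.7  17.5  85.2] [281.9 223.5   8.5  17.3  85.3]
225 load [328.4 226.6   8.2  16.9  89.1] now [281.9 223.4   8.   16.9  85.3] [281.9 223.3   7.8  16.7  85.2]
232 load [328.5 226.5   7.5  16.   89.5] now [281.8 223.3   7.3  15.9  85.3] [281.8 223.3   7.2  15.7  85. ]
[32.7  0.4] [33.2 -0.7]
timer 0
roll 270
marker 0
forceps 0
```

View pics/top23.png

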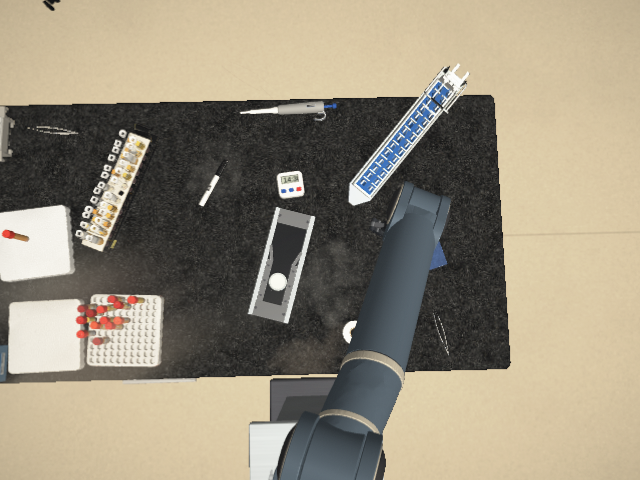

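Run:
```python
from h import *
a=cv2.imread('pics/side0.png').astype(int);b=cv2.imread('pics/side23.png').astype(int)
print((np.abs(a-b).max(2)>40)[262:300,192:238].sum(),ctrl.observe()['time_s'])
```

```text
0 25.4
```

The 270 changed pixels at the roll come only from the arm hiding it in the top view. The side view shows no change there. The disc is at (277.4, 281.2), in the pocket and between the guides, with the gripper well clear, so I'm handing in.

```bash
python3 -c "
from rig import ctrl
print(ctrl.hand_in())"
```

```text
the job is handed in; nothing more can be done
None
```

The disc is lying in the pocket and released, and I handed the job in at about 25 s of the 46 s allowed. `hand_in()` reports no verdict, so the result is judged only by my own checks.

**What I did:** I gripped the disc by its upper sides, carried it over and laid it flat on the loading end at about tray x = -70 mm. I then pushed it along the guides with the fingers part open, in 4 mm steps falling to 0.8 mm near the pocket. It first tipped in with its front edge down, then dropped level, and I stopped and backed off. Every force I read stayed below about 7 N.

**Last checks:**
- **Position:** the disc's centre is at tray x ≈ 33 mm, y ≈ 0 ± 1 mm. Both cameras agree, and it matches where the pocket showed faintly at the start.
- **Level and height:** tilt is about 0.015 rad. The side view puts its top at roughly 24 to 25 mm, against 24 mm when fully down. A 1 mm error in y would shift that by over 1 mm, so the level reading and the drop I saw are the stronger evidence.
- **Things around:** the timer, marker and forceps look unmoved. The top-view check flagged the label roll, but only because the arm was hiding it; the side view shows no change there.

**What disagreed:** the fingertips stood about 16 to 20 mm above the reported TCP point, depending on how far the jaws were open, not 8 mm ahead of it as described. I worked to heights from the pictures and from touching the tray's end cover instead.

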